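Hold a test case lid at 60 degrees for its gas strut to be clipped on

ROBOT

A 6-joint arm with a two-finger parallel gripper is mounted at the origin on a cart in front of the work surface, level with it; the furniture and walls round the work are solid. World frame = base frame: x ahead of the robot, y to its left, z up, the work surface at z = 0. Lengths are in m, angles in degrees, forces in N, time in s.
With the tool pointing down it reaches from about 0.2 to 0.875 m from the base axis. Payload 3.4 kg.
Tool frame: the origin (TCP) lies at the very end of the fingers, on their centre line; the grasp point (between the pads) lies 19 mm behind it; z points along the fingers, y is the line along which they close (so a half turn about z gives the same grasp; the last joint's range is limited). The gripper opens to 94 mm and grips with 3 to 60 N. Pads are 16 mm wide; open, the fingers measure 119 mm over their backs; the gripper's body (75 mm by 177 mm) begins 78 mm behind the grasp point.
Start: joints at [-80.959, 15.808, 86.224, -0, 77.962, -6.933], TCP at [0.158, -0.553, 0.205] pointing down, gripper open.
Joint ranges: [-165.64, 165.64], [-43.16, 119.46], [12.63, 154.43], [-67.54, 247.53], [6.08, 155.33], [-154.97, 154.97]. Speed limits (degrees/s): [147.25, 147.25, 180, 180, 180, 180].

INTERFACE

Orientations are given as a 3x3 rotation matrix whose columns are the frame's x, y, z axes.
In Python, from rig import * gives the robot as it stands.
- The arm moves only by the shell command python3 -m inch 'ROWS'. ROWS is JSON, a list of rows, each an object with "claw": the closure, from 0 (fully open) to 1 (shut); "translation": the shift along the world's x, y, z each as a share of 0.15 m, from -1 to 1, a list of three; "angular": the turn, a rotation vector about the world's x, y, z each as a share of 45 degrees, from -1 to 1, a list of three. A call has 1 to 10 rows; each row is the pose to reach, as a shift and turn from the pose commanded when the call began; what a row does not reach only later rows make up. A row lasts 1/12 s, in which the tool goes at most 41.7 mm and 7.16 degrees, less where a joint would pass 70% of its speed; a pose out of reach is approached as far as the arm can. A call with a number of a shift or a turn outside -1 to 1 is refused whole. A call with a gripper value outside its range is refused whole. The fingers move at their own pace and stop on an object; the grip force is fixed at half the most. Time passes only in rows, so rows that repeat a pose let the fingers close. It gives the time, the measured TCP pose, the force, the opening and the grip force at its end, in the units of the state.
- sense(): the state, without advancing time (a new reading comes with each control period).
- capture(name): name is "side" or "top"; returns a dict with "image" (480x640x3 uint8, red, green, blue), "fx", "fy", "cx", "cy" (pixels), "position" and "orientation" of the camera in the world. Camera axes: x right, y up, looking along -z (the intrinsics and any distortion apply to the point x, -y, -z); pixel columns grow to the right and rows downward; lengths in m; the calibration is good to about 2 mm. A picture is of the moment at which its call begins. There is no depth.
- hand_in(): hands the job in; it is judged then, once.
Trained networks look in a picture, given as the dict that the camera call returned (one of the last four; its "shot" number tells which), for a name from the list of things; names that differ only in an ending like _2 or _b are one class to them, and where a whole thing is asked for, a point or a joint stands for the part that bears it (a point fixed in the world has none). Each returns a list of dicts, best first, with "conf" (0 to 1); they miss things now and then, are a little off and sometimes report something else, mostly with a low value. They report only what shows in the picture. A call takes as long as a camera call.
- silhouettes(picture, query): "pixels" (480x640 bool, what is visible of it).
- mark_of(picture, query): "at" ([x, y, z] in m, in world coordinates, good to about 4 mm: a listed point, or the origin of a listed thing).
The state is a dict: "t": time; "q": joint angles; "joint_velocities": joint speeds; "joint_efforts": joint torques, N m; "tool_pos": TCP position; "eef_rot": TCP orientation; "wrist_force": force on the tool from outside, world axes, zero at the start; "moment": the same for the moment, N m; "gripper_width": opening from 0.0 (shut) to 1.0 (fully open); "finger_force": force on a finger pad.
Only numpy, scipy, OpenCV 4.12 (cv2) and the standard library are available. Lean on these libraries where they do the work, as an engineer would, in place of code of your own. Each camera call takes 0.05 s, during which the arm holds its last target. There are 200 camera calls.

TASK

The lid of the grey test case on the bench has lost its gas strut and falls shut by itself; the new strut, lying to the right of the case, only reaches between its two ball studs with the lid at 60 degrees. First swing the steel hasp up off its staple until it sticks straight out from the shut lid or further, then raise the lid (it has a bar handle) to 60 degrees from shut and finish while still holding it there, steady, so that a colleague can clip the strut on. Do not disturb the strut, the screwdriver and the two connectors that lie there.

Things in the scene. Friction and masses are not known exactly. Their poses are not given: they have to be found in the camera images.
- case: Grey sheet-metal test case, fixed on the bench: 145 deep (x) x 260 wide (y) x 85 mm to its rim; lid 22 mm thick with the same outline (top at 107 mm). Origin: centre of its underside, on the bench; +x to its back (hinge side), +y to its left seen from the robot, z up. A steel loop, the hasp's staple, sticks 14 mm out of its front (-x) face, 85 mm right of the middle, 68 mm up.
- lid_hinge (a point): Middle of the lid's hinge line, fixed on the case: at its back rim, 72.5 mm behind the case's origin and 85 mm up. The hinge line runs along the case's y.
- lid (a joint): Opening angle of the lid in rad: 0 shut, 1.047 at 60 degrees, stop at 1.22. The lid (0.45 to 0.95 kg) falls shut from every angle when let go.
- lid_bar (a point): Middle of the lid's bar handle: round steel bar, 10 mm diameter, 88 mm straight along the case's y, on two posts at the front of the lid's top; 31 mm free under it. With the lid shut its axis is 115 mm in front of the hinge line and 58 mm above it (143 mm above the bench). It turns with the lid about the hinge line.
- hasp (a joint): Angle of the hasp to the lid, rad: 0 hanging straight down over its staple on the case's front, 1.57 sticking straight out in the plane of the lid, stop at 2.0. The hinge is stiff (0.03 N m): it stays where it is left. While it is under about 0.3 its slot holds the staple and the lid cannot be raised.
- hasp_pin (a point): Middle of the hasp's hinge pin, on the front of the lid, 85 mm right of its middle; with the lid shut it is 96 mm above the bench and 4.5 mm in front of the case. The pin runs along the case's y.
- hasp_knob (a point): Centre of the hasp's pull knob, a black ball of 17 mm diameter on a thin stem: 52 mm along the strap from the pin and 25 mm out of the strap's plane. At hasp 0 it is 44 mm above the bench and 30 mm in front of the case's front. Held lightly (8 to 25 N) across the case's y it turns between the fingers as the hasp swings. Strap: steel, 2.5 mm thick, 26 mm wide, 12 mm wide at the knob.
- strut: The new gas strut, loose, lying on the bench at the right of the case: 163 mm long along its x, 15 mm thick, black cylinder and thin steel rod with a black socket at each end. Origin under its middle.
- screwdriver: Small screwdriver, 129 mm long along its y, lying close to the left side of the case.
- connector_a: White 11 x 26 x 10 mm connector block lying close to the right side of the case.
- connector_b: Another such connector block, lying left of the screwdriver.

How it is judged (in metres and radians):
On the way, in this order (a step that is already met when the one before it is completed fails the run):
1. the hasp is swung up off its staple, with the lid still shut (value of joint hasp above 1.3 rad and value of joint lid below 0.1 rad), for 0.2 s.
2. the lid is being raised (value of joint lid above 0.6 rad), for 0.1 s.
At the end, for the whole second after the job is handed in: The lid stands still at 60 degrees, within 5, carried by the robot alone, which is still holding it (more than 0.3 N); the hasp is off its staple, 75 degrees or more up; strut, screwdriver and connectors lie within 20 mm of where they were (value of joint lid between 0.96 and 1.134 rad and velocity of joint lid between -0.05 and 0.05 rad/s and value of joint hasp above 1.3 rad and contact force between any of the fingers, the arm and case above 0.3 N and distance of each of strut, screwdriver, connector_a, connector_b from where it was at the start of the episode below 0.02 m); the arm keeps its last pose, push and grip.
It fails at once if the strut, the screwdriver or a connector was moved (distance of any of strut, screwdriver, connector_a, connector_b from where it was at the start of the episode above 0.03 m).
It also fails if it takes over 51 s, if anything falls off the work surface, if the arm or the gripper's body presses on something with over 40 N, if the wrist force passes 120 N, or if a joint passes its speed limit or range.

## Working session

There is one attempt and no reset: what is moved stays moved. The work goes in short steps, Python scripts to look and compute and a shell command to move; the robot and the scene stay as the last step left them, time stands still between calls to the robot, and variables do not carry over. Pictures are saved under pics/ and viewed, at most 10 in all, crops included, and the job is handed in when it is done.

```bash
mkdir -p pics; ls; python3 - <<'E'
from rig import *
import cv2
for n in ["side","top"]:
    p=capture(n); cv2.imwrite(f"pics/{n}0.png",p["image"][:,:,::-1])
    print(n,p["position"],p["orientation"],p["fx"])
    for q in ["case","lid_hinge","lid_bar","hasp_pin","hasp_knob","strut","screwdriver","connector_a"]:
        print(q,[(x["conf"],x["at"]) for x in mark_of(p,q)][:3])
s=sense();print(s)
E
```

```text
pics
side [0.49521718 0.89567841 0.57255703] [[-0.99917144  0.02792963 -0.02960357]
 [-0.03844893 -0.40924367  0.91161466]
 [ 0.01334598  0.91199756  0.40997845]] 532.9524309228942
case [(0.57, [0.5495, -0.1363, 0.0001])]
lid_hinge [(0.85, [0.622, -0.1261, 0.0887])]
lid_bar [(0.75, [0.5062, -0.1424, 0.1386])]
hasp_pin [(0.95, [0.4864, -0.2355, 0.0973])]
hasp_knob [(0.52, [0.4594, -0.2392, 0.045])]
strut []
screwdriver [(0.55, [0.5214, 0.0384, -0.004])]
connector_a [(0.55, [0.5179, 0.068, 0.0022])]
top [ 0.43504291 -0.09703546  1.3384587 ] [[ 0.02966717  0.99588141 -0.08567422]
 [-0.99949247  0.03055108  0.00902417]
 [ 0.01160445  0.08536302  0.99628234]] 570.587021437286
case [(0.75, [0.5527, -0.1374, -0.0022])]
lid_hinge [(0.91, [0.6261, -0.1322, 0.0892]), (0.2, [0.5062, -0.4581, 0.001])]
lid_bar [(0.94, [0.509, -0.1462, 0.1408])]
hasp_pin [(0.84, [0.4809, -0.2379, 0.0965]), (0.41, [0.5073, -0.4588, 0.002])]
hasp_knob [(0.42, [0.4622, -0.2383, 0.0443])]
strut [(0.78, [0.5102, -0.4602, 0.0002])]
screwdriver [(0.81, [0.5265, 0.0315, -0.0004]), (0.2, [0.6256, -0.1286, 0.086])]
connecto
[... 224 characters left out ...]
 -6.93215569e+00]), 'joint_velocities': array([-0.07130533,  0.00615814,  0.02032062, -0.07278313, -0.06162825,
        0.03407067]), 'joint_efforts': array([ 2.71473255e-04, -4.04445326e+01, -2.37499094e+01,  7.01244338e-02,
        2.47361558e-02, -1.11359135e-06]), 'tool_pos': array([ 0.15826589, -0.55283978,  0.20550947]), 'eef_rot': array([[ 9.61386707e-01,  2.75201012e-01,  5.66183217e-05],
       [ 2.75201018e-01, -9.61386696e-01, -1.40046627e-04],
       [ 1.58911277e-05,  1.50220385e-04, -9.99999989e-01]]), 'wrist_force': array([-0.31627313, -0.40084247,  0.48661446]), 'moment': array([-0.03563616, -0.00219167, -0.03220287]), 'finger_force': 0.0, 'gripper_width': 1.0000545251378121}
```

View pics/top0.png

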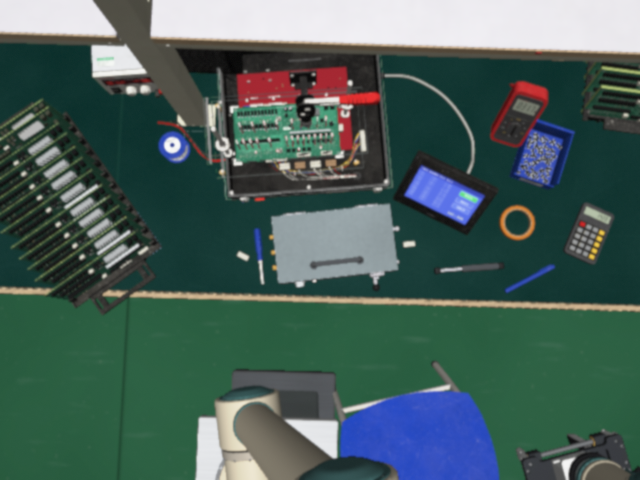

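View pics/side0.png

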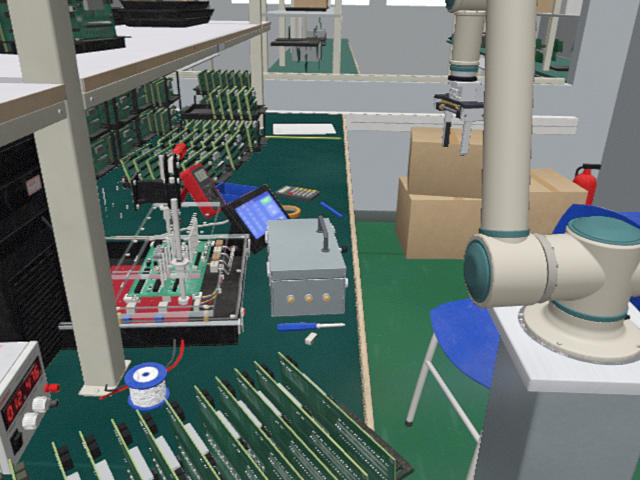

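The top view shows the case at about (335,243), with its bar at (313..362, 263) and the knob at (376,285). The strut is at (470,268), the connectors at (409,244) and (243,256), and the screwdriver at (260,255). The marks agree with this, so I'll fit the case pose next.

```bash
cat > h.py <<'E'
import numpy as np
from scipy.optimize import least_squares
from scipy.spatial.transform import Rotation as R
from rig import *
P={"case":[0,0,0],"lid_hinge":[72.5,0,85],"lid_bar":[-42.5,0,143],"hasp_pin":[-77,-85,96],"hasp_knob":[-102.5,-85,44]}
def rz(a): return R.from_euler("z",a).as_matrix()
def pix(p,X):
    c=(np.asarray(X)-p["position"])@np.asarray(p["orientation"])
    return np.array([p["cx"]+p["fx"]*c[0]/-c[2], p["cy"]-p["fy"]*c[1]/-c[2]])
def rot(Rt):  # rotation vector shares from present to Rt
    return (R.from_matrix(Rt)*R.from_matrix(sense()["eef_rot"]).inv()).as_rotvec(degrees=True)/45
E
python3 - <<'E'
from h import *
import cv2
obs=[];pics=[]
for k in range(2):
  for n in ["side","top"]:
    p=capture(n)
    for q in P:
        for x in mark_of(p,q)[:1]: obs.append((q,x["at"],n))
    pics.append((n,p))
f=lambda v:np.concatenate([rz(v[2])@(np.array(P[q])/1000)+[v[0],v[1],0]-a for q,a,_ in obs])
r=least_squares(f,[.55,-.137,.12],loss="soft_l1",f_scale=.004);v=r.x
print(v[:2],np.degrees(v[2]));
for (q,a,n),e in zip(obs,f(v).reshape(-1,3)): print(n,q,np.round(e*1000,1))
for n,p in pics[2:]:
    im=np.ascontiguousarray(p["image"][:,:,::-1]);im=cv2.resize(im,None,fx=4,fy=4,interpolation=cv2.INTER_CUBIC)
    D=lambda X:tuple(int(t) for t in 4*pix(p,rz(v[2])@(np.array(X)/1000)+[v[0],v[1],0])+2)
    for z in (107,85): cv2.polylines(im,[np.array([D([a,b,z]) for a,b in [(-72.5,-130),(72.5,-130),(72.5,130),(-72.5,130)]])],True,(0,0,255),1)
    for q in P: cv2.circle(im,D(P[q]),3,(0,255,255),-1)
    cv2.line(im,D([-42.5,-44,143]),D([-42.5,44,143]),(255,0,255),1)
    c=D([0,0,80]);cv2.imwrite(f"pics/fit_{n}.png",im[c[1]-260:c[1]+260,c[0]-390:c[0]+390])
E
```

```text
[ 0.54991433 -0.13755654] 8.127054263565727
side case [-1.5 -1.6  0.9]
side lid_hinge [-1.1 -1.6 -3.7]
side lid_bar [ 2.9 -1.2  2.7]
side hasp_knob [ 3.  -0.6 -1.9]
top case [-3.3 -0.3  3. ]
top lid_hinge [-1.4 -0.3 -5.4]
top lid_bar [-1.4  1.9  1.4]
top hasp_pin [ 3.7  3.2 -1.2]
top hasp_knob [-2.4  0.3 -1. ]
side case [ 2.  -2.6  0.3]
side lid_hinge [-0.9 -1.3 -1.9]
side lid_bar [ 2.  -1.   1.9]
side hasp_pin [-2.2  3.6  0.8]
side hasp_knob [ 1.5  1.5 -1. ]
top case [-2.4 -1.5  1.8]
top lid_hinge [-2.7  0.8 -4.4]
top lid_bar [1.1 0.1 1. ]
top hasp_pin [ 2.7  4.5 -0.9]
top hasp_knob [ 1.1 -1.8  1.9]
```

View pics/fit_top.png

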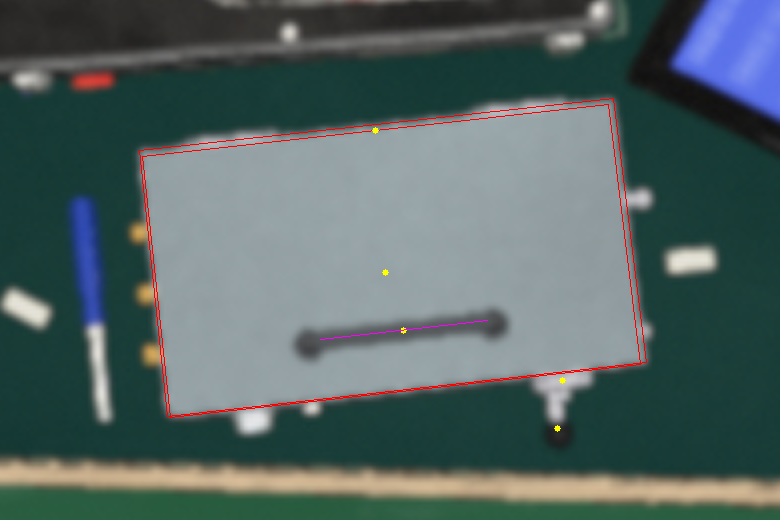

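The overlay matches the lid outline and bar to within about 2 mm. The knob sits about 2 mm further out than the dot at (557,428), which is fine. Next I work out the move to the knob.

```bash
cat >> h.py <<'E'
V=np.array([.5499,-.1376,0]);A=np.radians(8.0);C=rz(A)
W=lambda X:C@(np.array(X)/1000)+V
def ori(tilt,barwise=False):
    a=np.radians(tilt);z=[np.sin(a),0,-np.cos(a)];y=[0,-1,0] if not barwise else [np.cos(a),0,np.sin(a)]
    y=np.array(y)*1.;z=np.array(z);return C@np.stack([np.cross(y,z),y,z],1)
def tell(Rt,grasp):  # shares to put grasp point at grasp
    t=np.asarray(grasp)+.019*Rt[:,2];s=sense()
    print("tcp",t.round(3),"shift",((t-s["tool_pos"])/.15).round(3),"rot",rot(Rt).round(3))
E
python3 - <<'E'
from h import *
k=W([-104,-85,44]);Rt=ori(35);print(k)
tell(Rt,k-.1*Rt[:,2]);tell(Rt,k)
E
```

```text
[ 0.45874183 -0.23624679  0.044     ]
tcp [ 0.413 -0.243  0.11 ] shift [ 1.697  2.067 -0.634] rot [ 0.162 -0.761 -0.172]
tcp [ 0.47  -0.235  0.028] shift [ 2.075  2.121 -1.18 ] rot [ 0.162 -0.761 -0.172]
```

```bash
python3 -m inch '[{"claw":0.4,"translation":[0.8,1,-0.1],"angular":[0.162,-0.761,-0.172]},{"claw":0.4,"translation":[0.8,1,-0.1],"angular":[0.162,-0.761,-0.172]},{"claw":0.4,"translation":[0.8,1,-0.1],"angular":[0.162,-0.761,-0.172]},{"claw":0.4,"translation":[0.8,1,-0.1],"angular":[0.162,-0.761,-0.172]},{"claw":0.4,"translation":[0.8,1,-0.1],"angular":[0.162,-0.761,-0.172]},{"claw":0.4,"translation":[0.8,1,-0.1],"angular":[0.162,-0.761,-0.172]},{"claw":0.4,"translation":[0.8,1,-0.1],"angular":[0.162,-0.761,-0.172]},{"claw":0.4,"translation":[0.8,1,-0.1],"angular":[0.162,-0.761,-0.172]}]'
python3 -c "
from h import *
k=W([-104,-85,44]);Rt=ori(35)
tell(Rt,k-.1*Rt[:,2])"
```

```text
t: 2.77
tool_pos: [0.2777, -0.4055, 0.1913]
eef_rot: [[0.813, 0.138, 0.566], [0.115, -0.99, 0.076], [0.571, 0.003, -0.821]]
wrist_force: [0.1, -0.3, -0.3]
gripper_width: 0.599
finger_force: 0.0
tcp [ 0.413 -0.243  0.11 ] shift [ 0.9    1.085 -0.54 ] rot [ 0.005 -0.003  0.001]
```

```bash
python3 -m inch '[{"claw":0.4,"translation":[0.9,1,-0.54],"angular":[0,0,0]},{"claw":0.4,"translation":[0.9,1,-0.54],"angular":[0,0,0]},{"claw":0.4,"translation":[0.9,1,-0.54],"angular":[0,0,0]},{"claw":0.4,"translation":[0.9,1,-0.54],"angular":[0,0,0]},{"claw":0.4,"translation":[0.9,1,-0.54],"angular":[0,0,0]},{"claw":0.4,"translation":[0.9,1,-0.54],"angular":[0,0,0]},{"claw":0.4,"translation":[0.9,1,-0.54],"angular":[0,0,0]},{"claw":0.4,"translation":[0.9,1,-0.54],"angular":[0,0,0]}]'
python3 -c "
from h import *
k=W([-104,-85,44]);Rt=ori(35)
tell(Rt,k-.03*Rt[:,2])
tell(Rt,k)"
```

```text
t: 3.43
tool_pos: [0.4146, -0.2552, 0.1106]
eef_rot: [[0.811, 0.141, 0.568], [0.118, -0.99, 0.077], [0.573, 0.004, -0.819]]
wrist_force: [0.9, -0.0, -0.0]
gripper_width: 0.6
finger_force: 0.0
tcp [ 0.452 -0.237  0.053] shift [ 0.252  0.12  -0.384] rot [ 0.006  0.    -0.003]
tcp [ 0.47  -0.235  0.028] shift [ 0.366  0.136 -0.548] rot [ 0.006  0.    -0.003]
```

```bash
python3 -m inch '[{"claw":0.4,"translation":[0,0.13,0],"angular":[0,0,0]},{"claw":0.4,"translation":[0.12,0.13,-0.19],"angular":[0,0,0]},{"claw":0.4,"translation":[0.25,0.13,-0.384],"angular":[0,0,0]},{"claw":0.4,"translation":[0.31,0.136,-0.46],"angular":[0,0,0]},{"claw":0.4,"translation":[0.366,0.136,-0.548],"angular":[0,0,0]},{"claw":0.4,"translation":[0.366,0.136,-0.548],"angular":[0,0,0]},{"claw":0.4,"translation":[0.366,0.136,-0.548],"angular":[0,0,0]}]'
python3 - <<'E'
from h import *
import cv2
print(sense()["tool_pos"])
o=[]
for n in ["top","side"]:
    p=capture(n);im=cv2.resize(p["image"],None,fx=4,fy=4,interpolation=cv2.INTER_CUBIC)[:,:,::-1]
    print(n,mark_of(p,"hasp_knob")[:1])
    c=(4*pix(p,W([-90,-85,80]))).astype(int);o.append(im[c[1]-250:c[1]+250,c[0]-200:c[0]+200])
cv2.imwrite("pics/g1.png",np.hstack(o))
E
```

```text
t: 4.02
tool_pos: [0.4688, -0.2353, 0.0276]
eef_rot: [[0.811, 0.137, 0.568], [0.113, -0.991, 0.078], [0.574, 0.001, -0.819]]
wrist_force: [0.6, -0.4, -0.0]
gripper_width: 0.602
finger_force: 0.0
[ 0.46880235 -0.23534269  0.02760188]
top [{'at': [0.4599, -0.2365, 0.0451], 'conf': 0.61}]
side [{'at': [0.4578, -0.2392, 0.0447], 'conf': 0.48}]
```

View pics/g1.png

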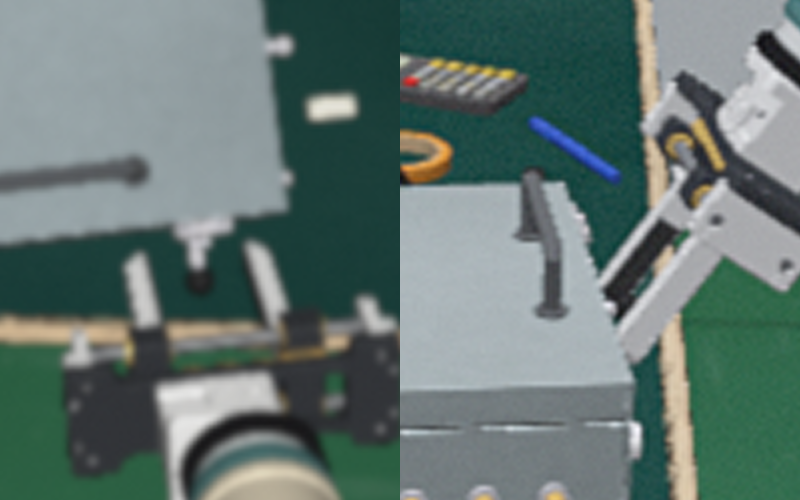

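The knob at (200,280) in the left crop sits between the fingers at (140,270) and (265,265), so I close.

```bash
python3 -m inch '[{"claw":1,"translation":[0,0,0],"angular":[0,0,0]},{"claw":1,"translation":[0,0,0],"angular":[0,0,0]},{"claw":1,"translation":[0,0,0],"angular":[0,0,0]},{"claw":1,"translation":[0,0,0],"angular":[0,0,0]},{"claw":1,"translation":[0,0,0],"angular":[0,0,0]},{"claw":1,"translation":[0,0,0],"angular":[0,0,0]},{"claw":1,"translation":[0,0,0],"angular":[0,0,0]},{"claw":1,"translation":[0,0,0],"angular":[0,0,0]}]'
python3 - <<'E'
from h import *
# knob swing shifts in shares, case frame rel. pin
k=lambda th:57.7*np.array([-np.sin(th+.4481),0,-np.cos(th+.4481)])
for th in np.arange(0.1,1.85,.1): print(round(th,2),(C@(k(th)-k(0))/150).round(3))
print(sense()["finger_force"])
E
```

```text
t: 4.88
tool_pos: [0.4684, -0.2348, 0.0274]
eef_rot: [[0.812, 0.137, 0.568], [0.114, -0.991, 0.076], [0.573, 0.003, -0.82]]
wrist_force: [0.0, -4.3, -1.6]
gripper_width: 0.165
finger_force: 30.0
0.1 [-0.033 -0.005  0.018]
0.2 [-0.065 -0.009  0.04 ]
0.3 [-0.094 -0.013  0.065]
0.4 [-0.121 -0.017  0.092]
0.5 [-0.144 -0.02   0.122]
0.6 [-0.165 -0.023  0.155]
0.7 [-0.182 -0.026  0.189]
0.8 [-0.196 -0.028  0.225]
0.9 [-0.206 -0.029  0.262]
1.0 [-0.213 -0.03   0.3  ]
1.1 [-0.216 -0.03   0.338]
1.2 [-0.215 -0.03   0.376]
1.3 [-0.21  -0.03   0.415]
1.4 [-0.201 -0.028  0.452]
1.5 [-0.189 -0.027  0.488]
1.6 [-0.173 -0.024  0.523]
1.7 [-0.154 -0.022  0.557]
1.8 [-0.132 -0.019  0.588]
30.00002771615982
```

```bash
python3 -m inch '[{"claw":1,"translation":[-0.033,-0.005,0.018],"angular":[0,0,0]},{"claw":1,"translation":[-0.065,-0.009,0.04],"angular":[0,0,0]},{"claw":1,"translation":[-0.094,-0.013,0.065],"angular":[0,0,0]},{"claw":1,"translation":[-0.121,-0.017,0.092],"angular":[0,0,0]},{"claw":1,"translation":[-0.144,-0.02,0.122],"angular":[0,0,0]},{"claw":1,"translation":[-0.165,-0.023,0.155],"angular":[0,0,0]},{"claw":1,"translation":[-0.182,-0.026,0.189],"angular":[0,0,0]},{"claw":1,"translation":[-0.196,-0.028,0.225],"angular":[0,0,0]}]'
```

```text
t: 5.55
tool_pos: [0.4392, -0.2389, 0.0618]
eef_rot: [[0.811, 0.137, 0.569], [0.113, -0.991, 0.076], [0.574, 0.003, -0.819]]
wrist_force: [4.5, -4.4, -1.2]
gripper_width: 0.163
finger_force: 30.0
```

```bash
python3 -m inch '[{"claw":1,"translation":[-0.01,-0.001,0.037],"angular":[0,0,0]},{"claw":1,"translation":[-0.017,-0.002,0.075],"angular":[0,0,0]},{"claw":1,"translation":[-0.02,-0.002,0.113],"angular":[0,0,0]},{"claw":1,"translation":[-0.019,-0.002,0.151],"angular":[0,0,0]},{"claw":1,"translation":[-0.014,-0.002,0.19],"angular":[0,0,0]},{"claw":1,"translation":[-0.005,0,0.227],"angular":[0,0,0]},{"claw":1,"translation":[0.007,0.001,0.263],"angular":[0,0,0]},{"claw":1,"translation":[0.023,0.004,0.298],"angular":[0,0,0]},{"claw":1,"translation":[0.042,0.006,0.332],"angular":[0,0,0]},{"claw":1,"translation":[0.064,0.009,0.363],"angular":[0,0,0]}]'
python3 -m inch '[{"claw":1,"translation":[0,0,0],"angular":[0,0,0]},{"claw":1,"translation":[0,0,0],"angular":[0,0,0]},{"claw":1,"translation":[0,0,0],"angular":[0,0,0]}]'
python3 - <<'E'
from h import *
for n in ["top","side"]:
    p=capture(n)
    for q in ["hasp_knob","hasp_pin","lid_bar"]: print(n,q,[(x["conf"],x["at"]) for x in mark_of(p,q)[:1]])
print("want",W([-77,-85,96])+C@[-.0577*np.sin(2.248),0,-.0577*np.cos(2.248)])
E
```

```text
t: 6.38
tool_pos: [0.448, -0.2376, 0.1156]
eef_rot: [[0.812, 0.137, 0.567], [0.115, -0.991, 0.075], [0.572, 0.004, -0.82]]
wrist_force: [-0.0, -6.0, -2.0]
gripper_width: 0.162
finger_force: 30.0
t: 6.63
tool_pos: [0.4484, -0.2376, 0.1159]
eef_rot: [[0.812, 0.137, 0.568], [0.115, -0.991, 0.075], [0.573, 0.004, -0.82]]
wrist_force: [-1.9, -6.3, 0.7]
gripper_width: 0.166
finger_force: 30.0
top hasp_knob [(0.53, [0.443, -0.2398, 0.1304])]
top hasp_pin [(0.56, [0.4811, -0.2354, 0.0973])]
top lid_bar [(0.94, [0.5104, -0.1446, 0.1425])]
side hasp_knob [(0.53, [0.4448, -0.2409, 0.1277])]
side hasp_pin [(0.82, [0.4871, -0.2337, 0.099])]
side lid_bar [(0.89, [0.5076, -0.1445, 0.1415])]
want [ 0.44094947 -0.23874734  0.13215576]
```

```bash
python3 -m inch '[{"claw":0.5,"translation":[0,0,0],"angular":[0,0,0]},{"claw":0.5,"translation":[0,0,0],"angular":[0,0,0]},{"claw":0.5,"translation":[0,0,0],"angular":[0,0,0]},{"claw":0.5,"translation":[0,0,0],"angular":[0,0,0]},{"claw":0.5,"translation":[-0.19,-0.025,0.28],"angular":[0,0,0]},{"claw":0.5,"translation":[-0.379,-0.05,0.547],"angular":[0,0,0]},{"claw":0.5,"translation":[-0.379,-0.05,0.8],"angular":[0,0,0]},{"claw":0.5,"translation":[-0.379,-0.05,0.9],"angular":[0,0,0]},{"claw":0.5,"translation":[-0.379,-0.05,0.9],"angular":[0,0,0]},{"claw":0.5,"translation":[-0.379,-0.05,0.9],"angular":[0,0,0]}]'
python3 - <<'E'
from h import *
print(sense()["q"].round(1))
p=capture("top");print(mark_of(p,"hasp_knob")[:1],mark_of(p,"lid_bar")[:1])
b=W([-42.5,0,143]);print(b)
for t in (25,35):
  Rt=ori(t,True);tell(Rt,b-.09*Rt[:,2])
  Rt=Rt@np.diag([-1,-1,1]);tell(Rt,b-.09*Rt[:,2]);tell(Rt,b)
E
```

```text
t: 7.87
tool_pos: [0.3913, -0.2428, 0.2513]
eef_rot: [[0.811, 0.14, 0.568], [0.115, -0.99, 0.078], [0.574, 0.002, -0.819]]
wrist_force: [-0.7, -0.3, -0.6]
gripper_width: 0.5
finger_force: 0.0
[-70.6  -6.  114.6  37.2  68.3  -2. ]
[{'at': [0.4439, -0.238, 0.1271], 'conf': 0.66}] [{'at': [0.5097, -0.1437, 0.141], 'conf': 0.65}]
[ 0.50781361 -0.14351486  0.143     ]
tcp [ 0.478 -0.148  0.207] shift [ 0.58   0.623 -0.275] rot [-1.018  0.028  1.735]
tcp [ 0.478 -0.148  0.207] shift [ 0.58   0.623 -0.275] rot [ 0.961  0.314 -1.735]
tcp [ 0.516 -0.142  0.126] shift [ 0.831  0.658 -0.819] rot [ 0.961  0.314 -1.735]
tcp [ 0.467 -0.149  0.201] shift [ 0.51   0.613 -0.317] rot [-1.139 -0.165  1.639]
tcp [ 0.467 -0.149  0.201] shift [ 0.51   0.613 -0.317] rot [ 1.13   0.161 -1.639]
tcp [ 0.519 -0.142  0.127] shift [ 0.85   0.661 -0.808] rot [ 1.13   0.161 -1.639]
```

```bash
python3 -m inch '[{"claw":0.5,"translation":[0.3,0.3,0.1],"angular":[-0.509,0.014,0.868]},{"claw":0.5,"translation":[0.3,0.3,0.1],"angular":[-0.509,0.014,0.868]},{"claw":0.5,"translation":[0.3,0.3,0.1],"angular":[-0.509,0.014,0.868]},{"claw":0.5,"translation":[0.3,0.3,0.1],"angular":[-0.509,0.014,0.868]},{"claw":0.5,"translation":[0.3,0.3,0.1],"angular":[-0.509,0.014,0.868]},{"claw":0.5,"translation":[0.3,0.3,0.1],"angular":[-0.509,0.014,0.868]},{"claw":0.5,"translation":[0.3,0.3,0.1],"angular":[-0.509,0.014,0.868]},{"claw":0.5,"translation":[0.3,0.3,0.1],"angular":[-0.509,0.014,0.868]},{"claw":0.5,"translation":[0.3,0.3,0.1],"angular":[-0.509,0.014,0.868]}]'
python3 - <<'E'
from h import *
print(sense()["q"].round(1))
b=W([-42.5,0,143])
Rt=ori(25,True);tell(Rt,b-.09*Rt[:,2])
E
```

```text
t: 8.77
tool_pos: [0.4362, -0.1967, 0.2638]
eef_rot: [[0.495, 0.718, 0.489], [0.782, -0.613, 0.109], [0.378, 0.329, -0.865]]
wrist_force: [0.1, -0.3, 0.2]
gripper_width: 0.499
finger_force: 0.0
[-56.   -5.3 109.5  30.5  67.  -29.5]
tcp [ 0.478 -0.148  0.207] shift [ 0.279  0.327 -0.376] rot [-0.512  0.015  0.866]
```

```bash
python3 -m inch '[{"claw":0.5,"translation":[0.2,0.2,0],"angular":[-0.512,0.015,0.866]},{"claw":0.5,"translation":[0.28,0.327,0],"angular":[-0.512,0.015,0.866]},{"claw":0.5,"translation":[0.28,0.327,-0.2],"angular":[-0.512,0.015,0.866]},{"claw":0.5,"translation":[0.28,0.327,-0.2],"angular":[-0.512,0.015,0.866]},{"claw":0.5,"translation":[0.28,0.327,-0.2],"angular":[-0.512,0.015,0.866]},{"claw":0.5,"translation":[0.28,0.327,-0.2],"angular":[-0.512,0.015,0.866]},{"claw":0.5,"translation":[0.28,0.327,-0.2],"angular":[-0.512,0.015,0.866]},{"claw":0.5,"translation":[0.28,0.327,-0.2],"angular":[-0.512,0.015,0.866]},{"claw":0.5,"translation":[0.28,0.327,-0.2],"angular":[-0.512,0.015,0.866]}]'
python3 - <<'E'
from h import *
print(sense()["q"].round(1))
o=[]
for n in ["top","side"]:
    p=capture(n)
    for x in mark_of(p,"lid_bar")[:1]: o.append(x["at"]);print(n,x)
b=W([-42.5,0,143]);print(b)
Rt=ori(25,True);tell(Rt,b-.09*Rt[:,2]);tell(Rt,b)
E
```

```text
t: 9.52
tool_pos: [0.4781, -0.1482, 0.2347]
eef_rot: [[-0.139, 0.897, 0.421], [0.99, 0.126, 0.059], [-0.0, 0.425, -0.905]]
wrist_force: [0.2, -0.2, -0.1]
gripper_width: 0.502
finger_force: 0.0
[-39.8  -3.3 109.7  21.8  58.  -56.9]
top {'at': [0.5069, -0.1454, 0.1416], 'conf': 0.57}
side {'at': [0.5059, -0.1471, 0.1398], 'conf': 0.71}
[ 0.50781361 -0.14351486  0.143     ]
tcp [ 0.478 -0.148  0.207] shift [-0.001  0.007 -0.185] rot [ 0.001  0.004 -0.   ]
tcp [ 0.516 -0.142  0.126] shift [ 0.25   0.042 -0.729] rot [ 0.001  0.004 -0.   ]
```

```bash
python3 -m inch '[{"claw":0.7,"translation":[0,0.007,-0.1],"angular":[0,0,0]},{"claw":0.7,"translation":[0,0.007,-0.185],"angular":[0,0,0]},{"claw":0.7,"translation":[0,0.007,-0.185],"angular":[0,0,0]},{"claw":0.7,"translation":[0.06,0.02,-0.32],"angular":[0,0,0]},{"claw":0.7,"translation":[0.12,0.025,-0.45],"angular":[0,0,0]},{"claw":0.7,"translation":[0.18,0.035,-0.58],"angular":[0,0,0]},{"claw":0.7,"translation":[0.242,0.041,-0.711],"angular":[0,0,0]},{"claw":0.7,"translation":[0.242,0.041,-0.711],"angular":[0,0,0]},{"claw":0.7,"translation":[0.242,0.041,-0.711],"angular":[0,0,0]}]'
python3 - <<'E'
from h import *
import cv2
p=capture("side");im=cv2.resize(p["image"],None,fx=4,fy=4,interpolation=cv2.INTER_CUBIC)[:,:,::-1]
c=(4*pix(p,W([-42,0,150]))).astype(int);cv2.imwrite("pics/g2.png",im[c[1]-250:c[1]+250,c[0]-300:c[0]+300])
E
```

```text
t: 10.47
tool_pos: [0.5147, -0.1423, 0.1285]
eef_rot: [[-0.14, 0.896, 0.42], [0.99, 0.127, 0.059], [-0.001, 0.424, -0.905]]
wrist_force: [0.2, -0.1, 0.6]
gripper_width: 0.3
finger_force: 0.0
```

View pics/g2.png

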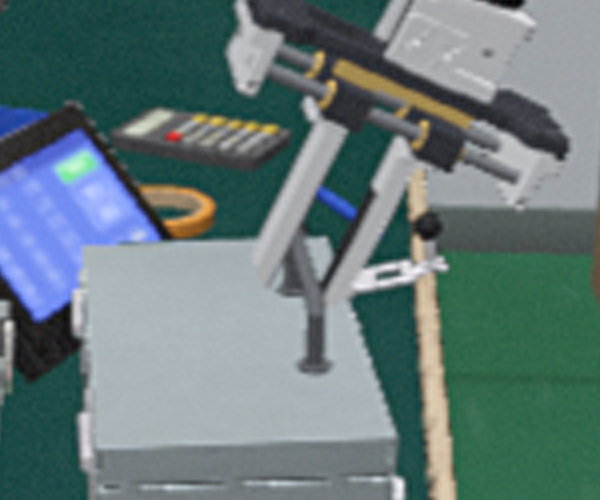

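The bar at (310,275) lies between the fingers, and the hasp sticks straight out at (400,270). I close and compute the arc.

```bash
python3 -m inch '[{"claw":1,"translation":[0,0,0],"angular":[0,0,0]},{"claw":1,"translation":[0,0,0],"angular":[0,0,0]},{"claw":1,"translation":[0,0,0],"angular":[0,0,0]},{"claw":1,"translation":[0,0,0],"angular":[0,0,0]},{"claw":1,"translation":[0,0,0],"angular":[0,0,0]},{"claw":1,"translation":[0,0,0],"angular":[0,0,0]}]'
python3 - <<'E'
from h import *
h=lambda d:128.8*np.array([-np.cos(np.radians(d+26.76)),0,np.sin(np.radians(d+26.76))])
for a in (0,30):
  for d in np.arange(a+3,a+31,3): print(d,(C@(h(d)-h(a))/150).round(3).tolist())
E
```

```text
t: 11.02
tool_pos: [0.514, -0.1431, 0.1295]
eef_rot: [[-0.141, 0.896, 0.421], [0.99, 0.129, 0.056], [-0.004, 0.425, -0.905]]
wrist_force: [-4.5, -1.6, 3.0]
gripper_width: 0.096
finger_force: 30.0
3 [0.021, 0.003, 0.04]
6 [0.044, 0.006, 0.078]
9 [0.069, 0.01, 0.115]
12 [0.096, 0.014, 0.151]
15 [0.125, 0.018, 0.185]
18 [0.155, 0.022, 0.218]
21 [0.188, 0.026, 0.249]
24 [0.221, 0.031, 0.278]
27 [0.257, 0.036, 0.306]
30 [0.293, 0.041, 0.332]
33 [0.038, 0.005, 0.024]
36 [0.077, 0.011, 0.045]
39 [0.117, 0.016, 0.065]
42 [0.158, 0.022, 0.082]
45 [0.2, 0.028, 0.097]
48 [0.243, 0.034, 0.11]
51 [0.286, 0.04, 0.121]
54 [0.33, 0.046, 0.129]
57 [0.374, 0.053, 0.135]
60 [0.418, 0.059, 0.139]
```

```bash
python3 -m inch '[{"claw":1,"translation":[0.021,0.003,0.04],"angular":[0,0,0]},{"claw":1,"translation":[0.044,0.006,0.078],"angular":[0,0,0]},{"claw":1,"translation":[0.069,0.01,0.115],"angular":[0,0,0]},{"claw":1,"translation":[0.096,0.014,0.151],"angular":[0,0,0]}]'
```

```text
t: 11.35
tool_pos: [0.5264, -0.1412, 0.1505]
eef_rot: [[-0.143, 0.898, 0.416], [0.99, 0.131, 0.056], [-0.004, 0.42, -0.908]]
wrist_force: [-10.6, -6.8, 1.0]
gripper_width: 0.098
finger_force: 30.0
```

```bash
python3 -m inch '[{"claw":1,"translation":[0.029,0.004,0.034],"angular":[0,0,0]},{"claw":1,"translation":[0.059,0.008,0.067],"angular":[0,0,0]},{"claw":1,"translation":[0.092,0.012,0.098],"angular":[0,0,0]},{"claw":1,"translation":[0.125,0.017,0.127],"angular":[0,0,0]},{"claw":1,"translation":[0.161,0.022,0.155],"angular":[0,0,0]},{"claw":1,"translation":[0.197,0.027,0.181],"angular":[0,0,0]},{"claw":1,"translation":[0.235,0.032,0.205],"angular":[0,0,0]},{"claw":1,"translation":[0.274,0.038,0.226],"angular":[0,0,0]},{"claw":1,"translation":[0.314,0.043,0.246],"angular":[0,0,0]},{"claw":1,"translation":[0.355,0.049,0.263],"angular":[0,0,0]}]'
```

```text
t: 12.18
tool_pos: [0.581, -0.1334, 0.1913]
eef_rot: [[-0.141, 0.897, 0.419], [0.99, 0.129, 0.057], [-0.003, 0.423, -0.906]]
wrist_force: [-6.5, -2.8, 2.5]
gripper_width: 0.095
finger_force: 30.0
```

```bash
python3 -m inch '[{"claw":1,"translation":[0.042,0.006,0.015],"angular":[0,0,0]},{"claw":1,"translation":[0.085,0.012,0.028],"angular":[0,0,0]},{"claw":1,"translation":[0.128,0.018,0.039],"angular":[0,0,0]},{"claw":1,"translation":[0.172,0.024,0.047],"angular":[0,0,0]},{"claw":1,"translation":[0.216,0.031,0.053],"angular":[0,0,0]},{"claw":1,"translation":[0.26,0.037,0.057],"angular":[0,0,0]},{"claw":1,"translation":[0.26,0.037,0.057],"angular":[0,0,0]},{"claw":1,"translation":[0.26,0.037,0.057],"angular":[0,0,0]},{"claw":1,"translation":[0.26,0.037,0.057],"angular":[0,0,0]}]'
python3 - <<'E'
from h import *
import cv2
H=W([72.5,0,85]);s=sense();g=s["tool_pos"]-.022*s["eef_rot"][:,2]+0
g=s["tool_pos"]-.0165*s["eef_rot"][:,2]
for n in ["top","side"]:
    p=capture(n)
    for q in ["lid_bar","lid_hinge","hasp_pin","hasp_knob","strut","screwdriver","connector_a"]:
        for x in mark_of(p,q)[:3 if q[0:3]=="con" else 1]:
            d=C.T@(np.array(x["at"])-H); print(n,q,x["conf"],x["at"],np.degrees(np.arctan2(d[2],-d[0])).round(1)-26.8 if q=="lid_bar" else "")
    if n=="side":
        im=cv2.resize(p["image"],None,fx=4,fy=4,interpolation=cv2.INTER_CUBIC)[:,:,::-1]
        c=(4*pix(p,W([0,0,150]))).astype(int);cv2.imwrite("pics/g3.png",im[c[1]-290:c[1]+290,c[0]-350:c[0]+350])
d=C.T@(g-H);print("grip",np.degrees(np.arctan2(d[2],-d[0]))-26.8,np.hypot(d[0],d[2]))
E
```

```text
t: 12.93
tool_pos: [0.622, -0.1277, 0.2003]
eef_rot: [[-0.14, 0.895, 0.423], [0.99, 0.128, 0.057], [-0.003, 0.427, -0.904]]
wrist_force: [-2.3, -1.8, 2.1]
gripper_width: 0.098
finger_force: 30.0
top lid_hinge 0.78 [0.6225, -0.1304, 0.0868] 
top hasp_pin 0.85 [0.5672, -0.2244, 0.2206] 
top hasp_knob 0.52 [0.5781, -0.222, 0.2753] 
top strut 0.62 [0.51, -0.4589, 0.0032] 
top screwdriver 0.76 [0.5225, 0.0334, -0.0022] 
top connector_a 0.53 [0.5221, 0.0697, -0.0045] 
top connector_a 0.47 [0.5657, -0.3152, 0.0002] 
side lid_bar 0.92 [0.6145, -0.1274, 0.2091] 59.900000000000006
side lid_hinge 0.63 [0.6214, -0.1263, 0.0868] 
side hasp_pin 0.6 [0.5718, -0.2222, 0.2223] 
side strut 0.49 [0.511, -0.4539, 0.0021] 
side screwdriver 0.95 [0.523, 0.0339, 0.0007] 
side connector_a 0.66 [0.5191, 0.0692, 0.0046] 
grip 60.22579307566396 0.13034893300766956
```

View pics/g3.png

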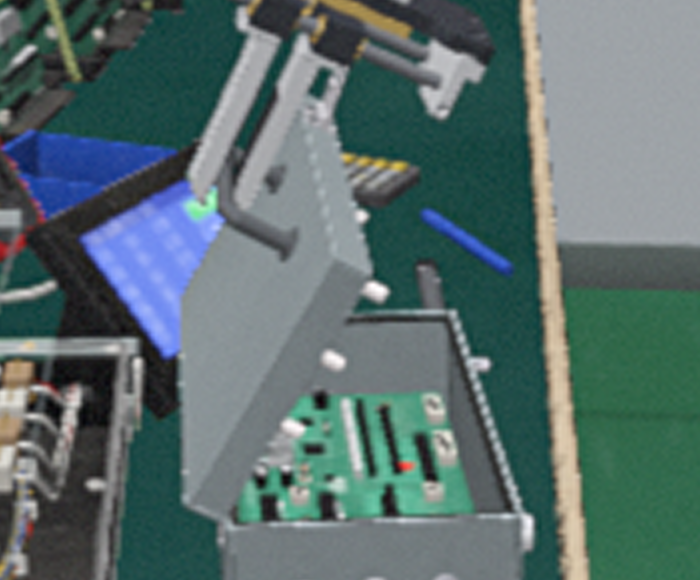

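The lid is open with the bar still in the fingers at (225,190). The side mark, the grip pose and the hasp pin all give about 60°. The small parts haven't moved.

```bash
python3 -m inch '[{"claw":1,"translation":[0,0,0],"angular":[0,0,0]},{"claw":1,"translation":[0,0,0],"angular":[0,0,0]},{"claw":1,"translation":[0,0,0],"angular":[0,0,0]}]'; python3 -c "
from rig import *
print(hand_in())"
```

```text
t: 13.98
tool_pos: [0.6219, -0.1278, 0.2002]
eef_rot: [[-0.14, 0.895, 0.423], [0.99, 0.128, 0.057], [-0.003, 0.427, -0.904]]
wrist_force: [-2.2, -1.9, 4.2]
gripper_width: 0.095
finger_force: 30.0
the job is handed in; nothing more can be done
None
```

I swung the hasp up off its staple to about 1.75 rad and raised the lid; the arm is holding it steady at about 60°, the loose parts did not move measurably, and the job is handed in at about 14 s (no verdict was returned).

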